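# Set the bench circle cutter for a wreath ring

## Task

First slide the carton panel along the bed of the circle cutter, without lifting it off the bed, until it lies fully home in the corner of the two steel fences, and let go of it. Then squeeze the lock button in the side of the cutting head, never forcing the arm while it is locked, draw the telescoping radius arm out until its long 10 cm mark stands level with the mouth of the sleeve, and finish holding it there with the button still squeezed while I put in the clamp screw. Leave the other things on the bed and the table where they are.

Things in the scene. Friction and masses are not known exactly. Their poses are not given: they have to be found in the camera images.
- panel_grip (a point): middle of the pinch strip of a loose flat carton panel (7 mm board, 240 mm along its x, 290 mm along its y, 0.1 kg), half-way up it. The 24 mm wide strip (12 mm either way in y) lies between the panel's -y edge and a hand-hole, 92 mm (x) by 34 mm (y): pinch it across y, one finger in the hole and one outside, tips just above the bed. Axes are the panel's
- panel_corner (a point): corner of the carton panel, on its underside, where its +x side and +y end meet: 120 mm along the panel's x and 278 mm along its y from panel_grip. Its +x side goes to the rear fence, its +y end to the end fence
- fence_corner (a point): inner corner of the two steel fences (14 mm high) on the bed of the screwed-down circle cutter, level with the bed's top, 18 mm above the table. Panel home: panel_corner here, axes alike. x points away from the robot; the rear fence, across +x, runs 440 mm along -y, the end fence, across +y, 250 mm along -x. Clear bed: 300 mm along -x, 485 mm along -y
- spindle_cap (a point): centre of the top of the black spindle cap, the highest part over the bed, 112 mm above the table, 120 mm from fence_corner along its -x and along its -y; axes alike. It sits on a beam (30 mm wide, top 101 mm) that comes from a column behind the rear fence. The panel slides in under it: the sleeve's underside is 30 mm above the bed, the centre pin's end 16 mm
- sleeve_mouth (a point): centre of the open end of the 24 mm square aluminium sleeve under the beam, 60 mm above the table; the radius bar telescopes out of it along -x, and its scale is read here. It is 30 mm along -x from the spindle's axis; axes as fence_corner's
- head (a point): centre of the grey cutting head on the end of the bar, 62 mm above the table: a block 30 mm (x) by 32 (y) by 44 high with a black cap on top (to 94 mm). The round black lock button, 16 mm across, stands 6.5 mm out of the middle of its -y side at this height. Gripping it here from above, across y, squeezes the button in. Axes as fence_corner's
- cutter_arm (a joint): how far the radius arm is drawn out, m, 0 to 0.075, along -x of fence_corner; 0.005 to 0.025 at the start. The bar's top has a short line every cm of radius and one long line right across at 10 cm, inside the sleeve at first: it is level with the mouth at 0.045, head's centre then 70 mm from the mouth (55 mm of bar showing). Locked it resists about 12 N, released 2 N
- lock_button (a joint): how far the lock button is squeezed in, m: 0 or a little below when out (locked), 0.005 fully in, against a spring of 12 N at first and 15 N fully in. The lock lets go within the first 1 mm and comes on again when the button is let out; while squeezed, the arm slides freely and stays where it is put

How it is judged:
On the way, in this order (a step that is already met when the one before it is completed fails the run):
1. the carton panel lies home in the corner of the fences and is let go of (x of panel_corner in the frame of fence_corner above -0.006 m and y of panel_corner in the frame of fence_corner above -0.006 m and angle between the x axis of panel_corner and the x axis of fence_corner, either way round below 0.04 rad and contact force between the fingers and panel below 0.2 N), for 0.2 s.
2. the lock button is squeezed in by the fingers before the arm is drawn out (value of joint lock_button above 0.003 m and contact force between the fingers and cutter_arm above 1 N and value of joint cutter_arm below 0.032 m), for 0.1 s.
3. the arm is drawn out to the long 10 cm mark and held there (value of joint cutter_arm between 0.041 and 0.049 m and value of joint lock_button above 0.003 m and contact force between the fingers and cutter_arm above 1 N), for 0.3 s.
At the end, for the whole second after the job is handed in: ends holding: fingers grip the cutting head, lock button in by over 3 mm, arm still, 10 cm mark within 4 mm of the sleeve's mouth (cutter_arm 0.041 to 0.049); panel flat, its corner within 6 mm of both fences, square within 0.04 rad (all of step 3 and velocity of joint cutter_arm between -0.005 and 0.005 m/s and x of panel_corner in the frame of fence_corner above -0.006 m and y of panel_corner in the frame of fence_corner above -0.006 m and z of panel_corner in the frame of fence_corner below 0.004 m and angle between the x axis of panel_corner and the x axis of fence_corner, either way round below 0.04 rad); the arm keeps its last pose, push and grip.
It fails at once if the arm is forced along while its lock is on (value of joint lock_button below 0.0005 m and (velocity of joint cutter_arm above 0.01 m/s or velocity of joint cutter_arm below -0.01 m/s)).
It fails at once if the panel is lifted off the bed (its corner or its strip more than 15 mm up) (z of panel_corner in the frame of fence_corner above 0.015 m or z of panel_grip in the frame of fence_corner above 0.0185 m).
It fails at once if another thing on the bed or the table is shoved more than 30 mm (distance of any of pin_tin, eraser, mug, ring_big, ring_small, glue_gun, tape_roll, paper_wreath from where it was at the start of the episode above 0.03 m).
It also fails if it takes over 53 s, if anything falls off the work surface, if the arm or the gripper's body presses on something with over 40 N, if the wrist force passes 120 N, or if a joint passes its speed limit or range.

## Robot

A 6-joint arm with a two-finger parallel gripper is mounted at the origin on the work surface. World frame = base frame: x ahead of the robot, y to its left, z up, the work surface at z = 0. Lengths are in m, angles in rad, forces in N, time in s.
With the tool pointing down it reaches from about 0.325 to 0.9 m from the base axis. Payload 6.1 kg.
Tool frame: the origin (TCP) lies midway between the tips of the shut fingers; the grasp point (between the pads) lies 19 mm behind it; z points along the fingers, y is the line along which they close (so a half turn about z gives the same grasp; the last joint's range is limited). The gripper opens to 85 mm and grips with 20 to 120 N. Pads are 22 mm wide; open, the fingers measure 114 mm over their backs; the gripper's body (76 mm by 85 mm) begins 54 mm behind the grasp point. The pads swing forward as they close: fully open they stand 13 mm farther back than shut.
Start: joints at [-1.437, 0.22, 1.526, -0, 1.395, -0.126], TCP at [0.161, -0.604, 0.231] pointing down, gripper open.
Joint ranges: [-2.98, 2.98], [-0.91, 2.08], [0.09, 2.57], [-1.24, 4.39], [0.2, 2.65], [-2.68, 2.68]. Speed limits (rad/s): [2.57, 2.57, 3.01, 3.14, 3.14, 3.14].

## Interface

Orientations are given as [roll, pitch, yaw] about the fixed x, y, z axes, in that order (R = Rz(yaw) Ry(pitch) Rx(roll)).
In Python, from plant import movep, move_l, set_joints, gripper_to, hold, inverse_kinematics, observe, get_image, get_calibration, Unreachable, job_done gives the robot as it stands. Calls block until the motion is done:
- movep(position, orientation): joint-space move of the TCP to a pose.
- move_l(position, feed=0.15, rotation=None, max_force=None): straight line of the TCP; rotation=None keeps the orientation; feed is the mean speed in m/s. With max_force (N) it stops when the force on the tool has changed by that much, and returns True; else False.
- set_joints(angles): joint-space move.
- gripper_to(opening, f_grip=None): finger opening in m; f_grip is the grip in N (None keeps the last); returns when the fingers have stopped.
- hold(seconds).
- inverse_kinematics(position, orientation): joint angles nearest the present ones, or None.
- observe(): the state.
- get_image(name): name is "scene" or "top"; returns (picture, depth): 420x560x3 uint8, red, green, blue; 420x560 float32, m along the optical axis (not along the pixel's ray), 0 where there is no reading.
- get_calibration(name): a dict with "intrinsics" (3x3 intrinsics, pixels), "dist_coeffs" ([k1, k2, p1, p2, k3] as OpenCV has them; the pictures are not rectified), "world_from_camera" (4x4, takes a point from camera to world coordinates). Camera axes: x right, y down, z forward; pixel columns grow to the right and rows downward; lengths in m; the calibration is good to about 2 mm. A picture is of the moment at which its call begins. get_calibration takes no time and is no camera call.
A pose or a line that the arm cannot do raises Unreachable and nothing moves.
- job_done(): hands the job in; it is judged then, once.
The state is a dict: "time_s": time; "q": joint angles; "joint_velocities": joint speeds; "joint_torque": joint torques, N m; "eef_pos": TCP position; "tcp_rot": TCP orientation; "ft_force": force on the tool from outside, world axes, zero at the start; "torque": the same for the moment, N m; "opening": finger opening in m; "grasp_force": force on a finger pad.
Only numpy, scipy, OpenCV 4.12 (cv2) and the standard library are available. Lean on these libraries where they do the work, as an engineer would, in place of code of your own. Each camera call takes 0.05 s, during which the arm holds its last target. There are 200 camera calls.

## Working session

There is one attempt and no reset: what is moved stays moved. The work goes in short steps, each a Python script; the robot and the scene stay as the last script left them, time stands still between calls to the robot, and variables do not carry over. Pictures are saved under pics/ and viewed, at most 10 in all, crops included, and the job is handed in when it is done.

```bash
mkdir -p pics
cat > h.py <<'E'
import numpy as np, cv2
from plant import *
def snap(n,f):
    im,d=get_image(n); cv2.imwrite(f,im[:,:,::-1]); np.savez(f[:-4]+'.npz',im=im,d=d); return im,d
def ray(n,uv,z):
    c=get_calibration(n);K=np.array(c["intrinsics"]);T=np.array(c["world_from_camera"])
    p=cv2.undistortPoints(np.array(uv,float).reshape(-1,1,2),K,np.array(c["dist_coeffs"]))[:,0]
    r=np.c_[p,np.ones(len(p))]@T[:3,:3].T; o=T[:3,3]
    return o+r*((z-o[2])/r[:,2])[:,None]
def proj(n,X):
    c=get_calibration(n);T=np.linalg.inv(np.array(c["world_from_camera"]))
    return cv2.projectPoints(np.array(X,float).reshape(-1,3),cv2.Rodrigues(T[:3,:3])[0],T[:3,3],np.array(c["intrinsics"]),np.array(c["dist_coeffs"]))[0][:,0]
E
python3 - <<'E'
from h import *
for n in("scene","top"):
    snap(n,f"pics/{n}0.png"); print(n,np.array(get_calibration(n)["world_from_camera"]).round(3).tolist(),np.array(get_calibration(n)["intrinsics"]).round(1).tolist())
s=observe();print(s["time_s"],s["eef_pos"],s["tcp_rot"])
E
```

```text
scene [[0.525, 0.725, -0.445, 1.028], [0.851, -0.454, 0.264, -0.24], [-0.011, -0.517, -0.856, 0.843], [0.0, 0.0, 0.0, 1.0]] [[440.8, 0.0, 278.6], [0.0, 440.8, 210.4], [0.0, 0.0, 1.0]]
top [[-0.012, -0.997, 0.08, 0.573], [-1.0, 0.013, 0.012, -0.01], [-0.013, -0.08, -0.997, 0.893], [0.0, 0.0, 0.0, 1.0]] [[445.8, 0.0, 284.9], [0.0, 445.8, 215.7], [0.0, 0.0, 1.0]]
0.1 [ 0.16047322 -0.60347254  0.2302976 ] [-3.13983411e+00 -2.14550465e-04  2.59780494e-01]
```

View pics/scene0.png

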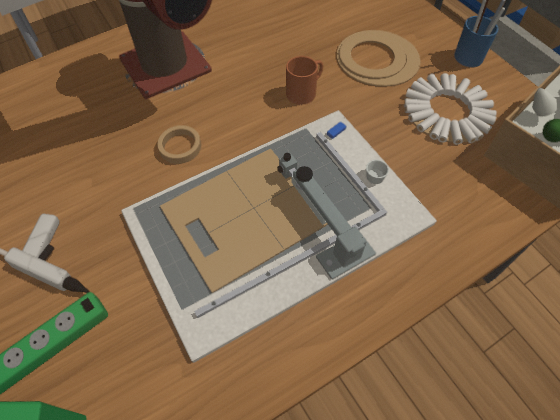

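View pics/top0.png

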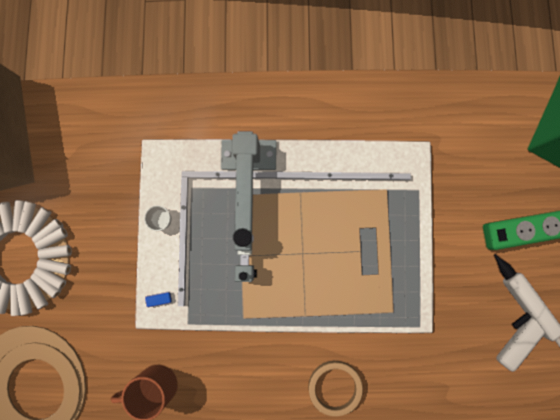

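The scene view shows the panel under the cutter beam. In the top view (up = +x, left = +y) the panel spans about (243–393, 190–318), the hand-hole is near (369, 250), and the fences meet near (187, 176). The cap is at (242, 238) and the head at about (244, 272), with the button on its right side. Next I'll extract the edges.

Run:
```python
from h import *
im=np.load('pics/top0.npz')['im']
hsv=cv2.cvtColor(im,cv2.COLOR_RGB2HSV)
m=cv2.inRange(hsv,(8,70,90),(25,255,255)); r=np.zeros_like(m); r[185:325,195:425]=255
m&=r; n,l,st,c=cv2.connectedComponentsWithStats(m); k=1+np.argmax(st[1:,4]); m=(l==k).astype(np.uint8)*255
m=cv2.morphologyEx(m,cv2.MORPH_CLOSE,np.ones((5,5)))
cs,h=cv2.findContours(m,cv2.RETR_CCOMP,cv2.CHAIN_APPROX_NONE)
for i,cc in enumerate(cs):
    if cv2.contourArea(cc)<300: continue
    P=ray("top",cc[:,0],0.025)[:,:2].astype(np.float32)
    R=cv2.minAreaRect(P); print(h[0][i][3],R,cv2.boundingRect(cc))
    print(np.round(cv2.boxPoints(R),4).tolist())
    # edge fits
    if h[0][i][3]==-1:
        p=cc[:,0]
        e=p[(p[:,0]>383)&(p[:,1]>200)&(p[:,1]<305)]; b=p[(p[:,1]>308)&(p[:,0]>260)&(p[:,0]<375)]; t=p[(p[:,1]<196)&(p[:,0]>265)&(p[:,0]<380)]
        for nm,q in(("-y edge",e),("-x edge",b),("+x edge",t)):
            Q=ray("top",q,0.025)[:,:2].astype(np.float32); v=cv2.fitLine(Q,cv2.DIST_HUBER,0,.01,.01).ravel(); print(nm,v.round(4),len(q))
big=cv2.resize(im[125:335,130:440],None,fx=2.5,fy=2.5,interpolation=cv2.INTER_CUBIC)
cv2.imwrite('pics/crop1.png',big[:,:,::-1])
```

```text
-1 ((0.5688267350196838, -0.05788959562778473), (0.24046751856803894, 0.2909928262233734), 1.4619799852371216) (242, 190, 152, 129)
[[0.4449000060558319, 0.08449999988079071], [0.4523000121116638, -0.20640000700950623], [0.6927000284194946, -0.20029999315738678], [0.6852999925613403, 0.09059999883174896]]
-y edge [ 0.9996  0.027   0.5679 -0.2022] 104
-x edge [ 0.025  -0.9997  0.4495 -0.0605] 114
+x edge [ 0.0253 -0.9997  0.6884 -0.0756] 114
0 ((0.5713581442832947, -0.16115881502628326), (0.09403008222579956, 0.03546426445245743), 1.071431040763855) (359, 227, 20, 49)
[[0.5239999890327454, -0.14429999887943268], [0.5246999859809875, -0.17980000376701355], [0.6187000274658203, -0.17800000309944153], [0.6179999709129333, -0.14259999990463257]]
```

View pics/crop1.png

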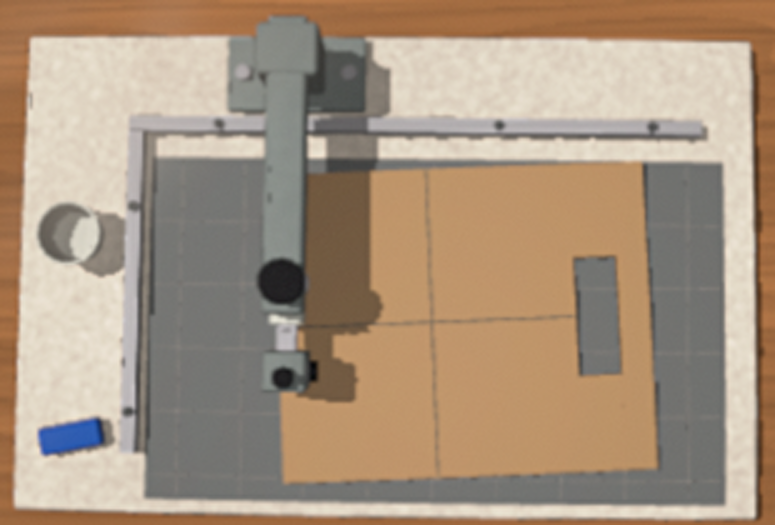

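The crop shows the rear fence's top inner edge running from crop (155, 130) to (700, 136) and the end fence's from (143, 150) to (135, 450). The cap centre is at (281, 281), the head cap at (283, 377), and the button is on the head's right side at (313, 371).

Run:
```python
from h import *
f=lambda p:[[x/2.5+130-.3,y/2.5+125-.3] for x,y in p]
R=ray("top",f([(155,130),(700,136)]),.032);E=ray("top",f([(143,150),(135,450)]),.032)
print("rear",R[:,:2].round(4).tolist(),"end",E[:,:2].round(4).tolist())
d=R[1]-R[0];print("yaw rear",np.arctan2(d[0],-d[1])); d=E[0]-E[1];print("yaw end",np.arctan2(d[1],d[0]))
print("cap",ray("top",f([(281,281)]),.112).round(4),"head",ray("top",f([(283,377)]),.094).round(4))
im=np.load('pics/top0.npz')['im'].astype(int)
for c in(210,320,350,380): print(c,im[170:184,c].tolist())
for r in(200,240,280): print(r,im[r,178:194].tolist())
sc=np.load('pics/scene0.npz')['im'];cv2.imwrite('pics/s1.png',cv2.resize(sc[110:280,230:400],None,fx=3.4,fy=3.4,interpolation=cv2.INTER_CUBIC)[:,:,::-1])
```

```text
rear [[0.721, 0.1828], [0.7103, -0.2448]] end [[0.7053, 0.1922], [0.4721, 0.1978]]
yaw rear -0.02503748468658468
yaw end -0.024055182041503004
cap [[0.5986 0.0751 0.112 ]] head [[0.5306 0.0761 0.094 ]]
210 [[223, 209, 193], [204, 194, 186], [184, 178, 177], [181, 176, 175], [183, 177, 176], [187, 181, 181], [183, 177, 178], [144, 138, 137], [122, 114, 108], [151, 141, 130], [202, 189, 172], [224, 211, 194], [223, 211, 195], [221, 209, 192]]
320 [[222, 210, 192], [223, 212, 195], [203, 194, 187], [182, 177, 177], [176, 173, 174], [177, 173, 174], [184, 178, 180], [179, 175, 176], [131, 127, 127], [117, 110, 103], [153, 143, 131], [217, 203, 186], [231, 221, 203], [226, 216, 199]]
350 [[228, 218, 200], [226, 215, 197], [206, 195, 185], [184, 177, 176], [176, 171, 173], [177, 172, 174], [182, 178, 180], [178, 174, 176], [129, 126, 127], [99, 94, 89], [136, 127, 116], [203, 189, 174], [227, 216, 198], [229, 221, 203]]
380 [[227, 217, 199], [226, 216, 198], [213, 200, 187], [186, 179, 175], [176, 171, 173], [178, 172, 174], [181, 176, 177], [176, 172, 173], [135, 132, 133], [98, 94, 91], 
[... 174 characters left out ...]
 [184, 179, 177], [172, 166, 165], [133, 129, 126], [107, 102, 97], [127, 120, 111], [138, 130, 120], [120, 114, 106], [94, 90, 87], [99, 98, 95], [120, 121, 117]]
240 [[230, 221, 203], [212, 201, 191], [194, 189, 188], [192, 188, 189], [189, 186, 186], [187, 183, 184], [170, 167, 167], [103, 102, 102], [90, 85, 80], [133, 125, 113], [134, 126, 116], [111, 106, 98], [76, 75, 74], [85, 86, 84], [115, 115, 112], [119, 119, 116]]
280 [[205, 196, 188], [191, 186, 186], [187, 184, 185], [188, 183, 184], [194, 190, 192], [191, 186, 188], [109, 105, 107], [77, 74, 70], [130, 121, 111], [137, 128, 118], [106, 101, 95], [82, 83, 80], [110, 110, 107], [118, 118, 115], [118, 117, 113], [119, 118, 115]]
```

View pics/s1.png

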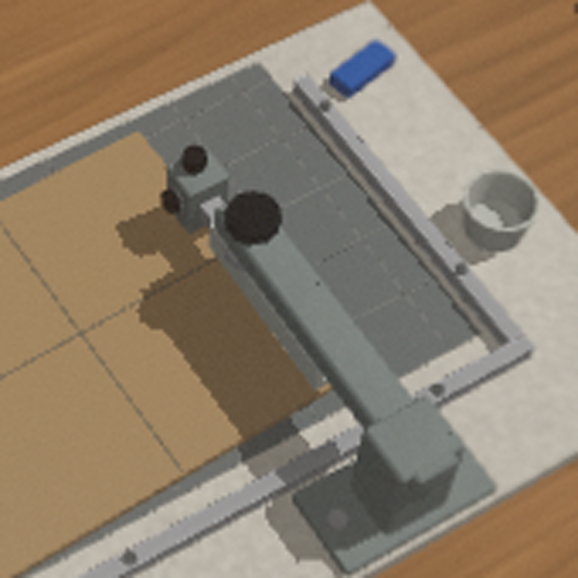

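Fence corner is about (0.7212, 0.1920) with yaw −0.0245, and the spindle cap position agrees. The panel grip is about (0.5722, −0.1909) with yaw +0.0255, and the arm is at roughly 0.013. I'll go to the strip now.

Run:
```python
from h import *
g=np.array([.5722,-.1909]); r=[np.pi,0,.0255]
gripper_to(.034,20)
movep([*g,.10],r)
print(observe()["q"],observe()["time_s"])
move_l([*g,.035],feed=.1)
c=move_l([*g,.008],feed=.015,max_force=3)
p=observe()["eef_pos"];print(c,p,observe()["ft_force"])
im,d=snap("top","pics/g.png"); im2,_=snap("scene","pics/g2.png")
a=cv2.resize(im[170:330,290:450],(480,480)); b=cv2.resize(im2[180:320,150:290],(480,480)); a=cv2.resize(np.hstack([a,b]),(800,400))
cv2.imwrite("pics/g3.png",a[:,:,::-1])
```

```text
[-4.54073249e-01  2.93904100e-01  1.69616064e+00 -2.67951331e-04
  1.15086434e+00  1.09235195e+00] 2.7917
True [ 0.57210766 -0.19087066  0.01721354] [-0.80568038  0.97417456  5.18284425]
```

View pics/g3.png

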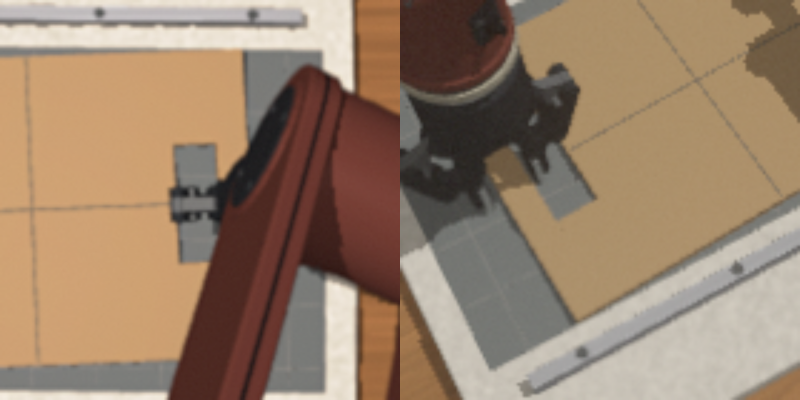

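One finger is in the hand-hole, at (195, 200) in the left half and (545, 150) in the right. The other is outside the −y edge and the tips are on the bed. Now I'll pinch and slide.

Run:
```python
from h import *
p=observe()["eef_pos"]; z=p[2]+.0015
move_l([p[0],p[1],z],feed=.02)
gripper_to(.015,25); s=observe(); print("grip",s["opening"],s["grasp_force"],s["eef_pos"])
ex=np.array([.9997,-.0245]);ey=np.array([.0245,.9997]);t=np.array([.5944,-.0830])
rot=[np.pi,0,-.0245]
a=t-.006*ex-.006*ey
print(move_l([*a,z],feed=.06,rotation=rot,max_force=15),observe()["eef_pos"])
a=observe()["eef_pos"][:2]
print("y",move_l([*(a+.014*ey),z],feed=.02,max_force=6),observe()["eef_pos"]-[*t,0],observe()["ft_force"])
a=observe()["eef_pos"][:2]
print("x",move_l([*(a+.014*ex),z],feed=.02,max_force=6),observe()["eef_pos"]-[*t,0],observe()["ft_force"])
print(observe()["opening"],observe()["time_s"])
im,d=snap("top","pics/p.png"); im2,_=snap("scene","pics/p2.png")
a=cv2.resize(im[130:330,160:400],(480,400)); b=cv2.resize(im2[110:300,200:400],(420,400)); a=cv2.resize(np.hstack([a,b]),(800,356))
cv2.imwrite("pics/p3.png",a[:,:,::-1])
```

```text
grip 0.022778374752325983 24.61462050676346 [ 0.57201137 -0.19083886  0.01856499]
False [ 0.58820414 -0.08902908  0.01870524]
y True [-0.00580925  0.00261428  0.0185507 ] [ 1.81025128 -2.60263136  4.93381852]
x True [-0.00572393  0.00262781  0.01854461] [-0.47141554 -0.74869343  3.61237814]
0.023081471292550747 7.9917
```

View pics/p3.png

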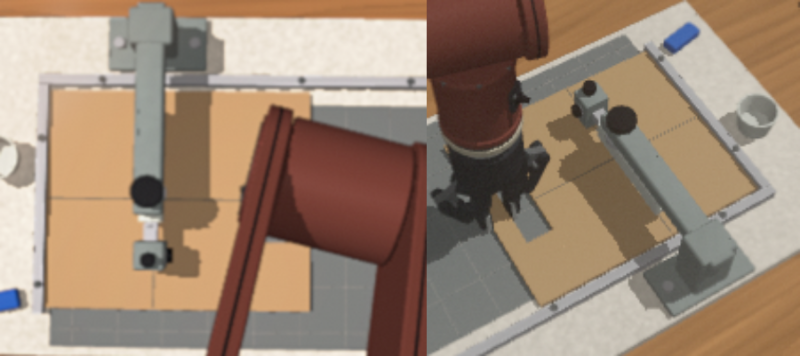

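The panel is against the end fence. The x push tripped early, and a gap of about 5 mm remains at the rear fence near (180, 89). I'll ease the y preload and push x again.

Run:
```python
from h import *
ex=np.array([.9997,-.0245]);ey=np.array([.0245,.9997]);t=np.array([.5944,-.0830])
p=observe()["eef_pos"];z=p[2];a=p[:2]-.0008*ey
move_l([*a,z],feed=.02); hold(.2)
print("x",move_l([*(a+.012*ex),z],feed=.02,max_force=10),observe()["eef_pos"]-[*t,0],observe()["ft_force"])
a=observe()["eef_pos"][:2]
print("y",move_l([*(a+.004*ey),z],feed=.02,max_force=8),observe()["eef_pos"]-[*t,0],observe()["ft_force"])
hold(.2); gripper_to(.034); p=observe()["eef_pos"]
move_l([*p[:2],.14],feed=.12)
print(observe()["time_s"])
im,d=snap("top","pics/q.png"); im2,_=snap("scene","pics/q2.png")
a=cv2.resize(im[130:330,160:400],(480,400)); b=cv2.resize(im2[110:300,200:400],(420,400)); a=cv2.resize(np.hstack([a,b]),(800,356))
cv2.imwrite("pics/q3.png",a[:,:,::-1])
```

```text
x True [0.00017299 0.00101979 0.0185317 ] [-1.61036564 -0.41927423  5.15367453]
y True [-0.00024748  0.00177965  0.01850058] [-1.17735869 -1.90332219  3.63560889]
10.8333
```

View pics/q3.png

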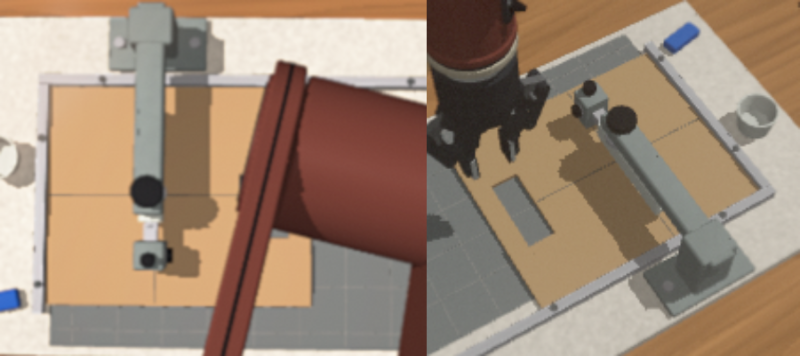

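The panel now looks flush with both fences. I'll check the visible −x edge numerically, then squeeze the head.

Run:
```python
from h import *
ex=np.array([.9997,-.0245]);ey=np.array([.0245,.9997]);C=np.array([.7212,.1920])
im=np.load('pics/q.npz')['im']; R=im[:,:,0].astype(int)-im[:,:,2]
pts=[(c,270+np.argmax((R[270:300,c]<40))-.5) for c in list(range(192,225))+list(range(245,262))]
Q=ray("top",pts,.025)[:,:2]; Q=np.c_[(Q-C)@ex,(Q-C)@ey]; v=cv2.fitLine(Q.astype(np.float32),cv2.DIST_HUBER,0,.01,.01).ravel(); print("-x edge in fence frame",v, "want x=-.240")
h=np.array([.5306,.0757]); r=[np.pi,0,-.0245]
gripper_to(.085)
q=inverse_kinematics([*h,.14],r);print(q)
move_l([*h,.14],feed=.12,rotation=r)
c=move_l([*h,.042],feed=.06,max_force=6); s=observe();print(c,s["eef_pos"],s["ft_force"],s["time_s"])
```

```text
-x edge in fence frame [ 0.01552086 -0.99987954 -0.18054453 -0.07472041] want x=-.240
[-5.46767055e-03  9.37528445e-02  1.84720965e+00 -4.44089210e-16
  1.20063016e+00  1.58982866e+00]
False [0.53096316 0.07568866 0.04242023] [ 0.12579521  0.32931434 -0.48722846] 14.8167
```

Run:
```python
from h import *
ex=np.array([.9997,-.0245]);ey=np.array([.0245,.9997]);C=np.array([.7212,.1920])
im=np.load('pics/q.npz')['im']; R=im[:,:,0].astype(int)-im[:,:,2]
def fit(pts,nm):
    Q=ray("top",pts,.025)[:,:2]; Q=np.c_[(Q-C)@ex,(Q-C)@ey]; v=cv2.fitLine(Q.astype(np.float32),cv2.DIST_HUBER,0,.01,.01).ravel(); print(nm,v)
cols=list(range(200,225))+list(range(250,262))
fit([(c,300+.5-np.argmax(R[300:260:-1,c]>40)) for c in cols],"-x edge (want x -.240)")
rows=range(262,281)
fit([(330+.5-np.argmax(R[r,330:300:-1]>40),r) for r in rows],"-y edge (want y -.290)")
# the head and gripper now
im,d=snap("top","pics/h.png"); im2,_=snap("scene","pics/h2.png")
a=cv2.resize(im[180:300,180:300],(400,400),interpolation=2); b=cv2.resize(im2[120:220,240:340],(400,400),interpolation=2)
cv2.imwrite("pics/h3.png",np.hstack([a,b])[:,:,::-1])
```

```text
-x edge (want x -.240) [ 0.01771258 -0.9998431  -0.24030699 -0.08136279]
-y edge (want y -.290) [ 0.9999799   0.00634081 -0.18279596 -0.2829006 ]
```

View pics/h3.png

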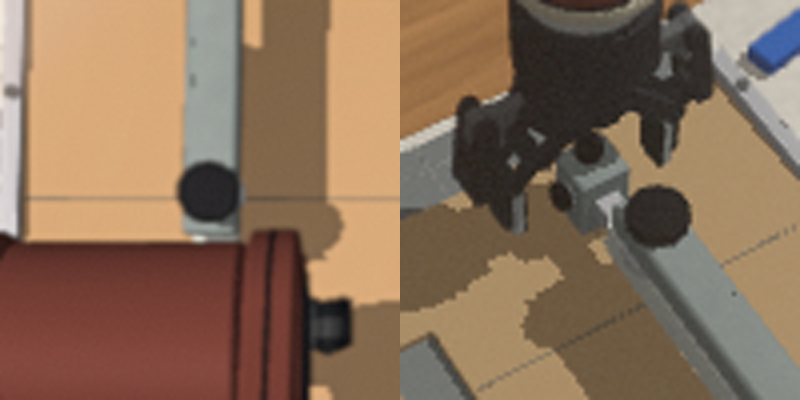

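The fingers straddle the head with the button on the left finger's side, at (560, 193). My −y edge search was clipped at column 330, so I'll redo that check and squeeze only if it passes.

Run:
```python
from h import *
ex=np.array([.9997,-.0245]);ey=np.array([.0245,.9997]);C=np.array([.7212,.1920])
im=np.load('pics/q.npz')['im']; R=im[:,:,0].astype(int)-im[:,:,2]
pts=[(360+.5-np.argmax(R[r,360:310:-1]>40),r) for r in range(266,281)]
Q=ray("top",pts,.025)[:,:2]; y=np.median((Q-C)@ey); print("-y edge",y,pts[::5])
if y<-.295: raise SystemExit("not home")
gripper_to(.020,50); s=observe(); print(s["opening"],s["grasp_force"],s["eef_pos"],s["ft_force"],s["time_s"])
hold(.2); s=observe(); print(s["opening"],s["grasp_force"])
```

```text
-y edge -0.290681148314702 [(np.float64(360.5), 266), (np.float64(334.5), 271), (np.float64(334.5), 276)]
0.03260430102121172 53.45152795314789 [0.53119216 0.07844667 0.04277799] [-0.12233154 13.73821871  3.43782657] 15.4417
0.03283127251029041 53.31642150878906
```

The button is in (opening 33 mm). Now I'll draw the arm 32 mm along −x, keeping the present y to relieve the side load.

Run:
```python
from h import *
ex=np.array([.9997,-.0245]); p=observe()["eef_pos"]
move_l([p[0],p[1],p[2]],feed=.02); hold(.2); p=observe()["eef_pos"]
b=p[:2]-.032*ex
print(move_l([*b,p[2]],feed=.03,max_force=30)); hold(.3); s=observe()
print((s["eef_pos"]-p),s["ft_force"],s["opening"],s["grasp_force"],s["time_s"])
im2,_=snap("scene","pics/e2.png")
cv2.imwrite("pics/e3.png",cv2.resize(im2[130:210,240:350],None,fx=7,fy=7,interpolation=2)[:,:,::-1])
```

```text
False
[-3.20804101e-02  7.29683099e-04 -1.22737559e-05] [-2.03847241  0.21028975  1.49748481] 0.032777702575781165 51.76376760005951 17.6583
```

View pics/e3.png

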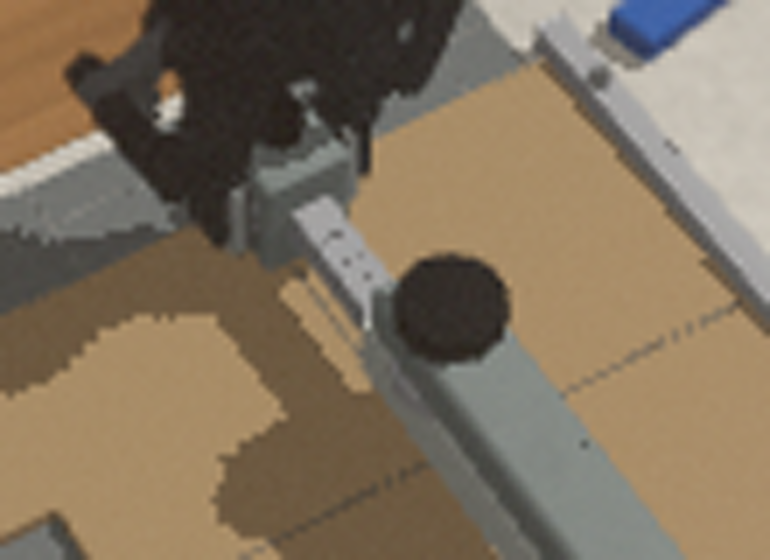

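The head is gripped and three short marks are visible on the bar, at crop (336, 234), (353, 260) and (367, 279). I'll compare them with where the 7, 8 and 9 cm marks should fall at 0.045.

Run:
```python
from h import *
ex=np.array([.9997,-.0245]);ey=np.array([.0245,.9997]);C=np.array([.7212,.1920])
S=C-.12*ex-.12*ey; cr=lambda X:((proj("scene",X)-[240,130])*7+3).round(0).tolist()
print("cap",cr([[*S,.112]]))
for z in(.066,.068): print(z,[cr([[*(S-(.03+d)*ex),z]])[0] for d in(0,.01,.02,.03,.04,.055)])
print("sleeve mouth top corners",cr([[*(S-.03*ex+w*ey),.072] for w in(-.012,.012)]))
print("head top +x edge",cr([[*(S-.085*ex+w*ey),.084] for w in(-.016,.016)]))
im=np.load('pics/e2.npz')['im'].astype(int)
# intensity profile along the bar between crop (310,205) and (372,290), several parallel lines
for off in(-8,0,8,16):
    t=np.linspace(0,1,40); u=(305+off*1.0+ (372-305)*t-3)/7+240; v=(205-off*.4+(297-205)*t-3)/7+130
    print(off,cv2.remap(im.sum(2).astype(np.float32)/3,u.astype(np.float32)[None],v.astype(np.float32)[None],1)[0].round().astype(int).tolist())
```

```text
cap [[444.0, 302.0]]
0.066 [[387.0, 322.0], [370.0, 299.0], [353.0, 277.0], [337.0, 255.0], [321.0, 233.0], [296.0, 200.0]]
0.068 [[387.0, 318.0], [370.0, 295.0], [353.0, 273.0], [337.0, 251.0], [321.0, 229.0], [296.0, 196.0]]
sleeve mouth top corners [[354.0, 326.0], [420.0, 294.0]]
head top +x edge [[252.0, 185.0], [340.0, 144.0]]
-8 [110, 138, 160, 158, 160, 161, 158, 158, 161, 161, 161, 161, 160, 157, 149, 146, 153, 161, 161, 161, 162, 161, 160, 159, 158, 158, 158, 155, 158, 162, 160, 160, 159, 158, 158, 157, 157, 159, 155, 152]
0 [125, 145, 157, 163, 163, 163, 163, 163, 163, 163, 163, 162, 157, 145, 143, 154, 162, 162, 163, 163, 162, 161, 153, 138, 117, 136, 153, 161, 161, 161, 161, 161, 161, 160, 160, 161, 161, 150, 133, 111]
8 [125, 149, 163, 163, 163, 163, 163, 164, 164, 163, 162, 157, 140, 122, 116, 133, 152, 161, 162, 162, 162, 161, 161, 161, 159, 159, 162, 161, 161, 157, 145, 125, 127, 146, 156, 153, 139, 123, 110, 99]
16 [138, 154, 161, 162, 162, 162, 162, 163, 163, 164, 163, 161, 161, 155, 157, 161, 162, 163, 164, 163, 162, 161, 154, 145, 145, 155, 161, 162, 161, 161, 161, 161, 160, 160, 160, 159, 151, 137, 130, 126]
```

The marks put the arm at about 0.044, which agrees with the measured 13 + 32 mm and is within the ±4 mm tolerance. Handing in.

```bash
python3 -c "
from h import *
hold(.3); s=observe(); print(s['opening'],s['grasp_force'],s['time_s']); print(job_done())"
```

```text
0.03248753383298597 51.7268443107605 18.0083
the job is handed in; nothing more can be done
None
```

I slid the panel home against both fences and let it go, then drew the radius arm out to about 0.044–0.045 m (10 cm mark at the mouth), still held with the button squeezed; the job is handed in at 18 s, but no verdict came back.

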